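Fit the turning handle on the gearbox's square drive shaft

TASK

The gearbox has to be turned over by hand. Take the turning handle with the square bore (red grips) and fit it over the square drive shaft that stands up from the aluminium gearbox, bore lined up with the shaft in any of the four ways it goes on, until it sits fully home on the collar, then let go. Leave the round-bored handle (yellow grips) standing where it is.

Things in the scene. Friction and masses are not known exactly. Their poses are not given: they have to be found in the camera images.
- square_handle: Handle to fit: flat-sided steel hub 40 x 40 mm, 50 mm high, with a 26 mm square hole right through, parallel to its sides; two arms with red grips (18 mm thick, axis 36 mm above the underside) reach 66 mm from the centre along +x and -x. 0.35 kg, stands upright, hole vertical. Origin: centre of the hub's underside; x along the arms, z up. Grip the hub from above across its bare sides (y, 40 mm).
- drive_shaft: Fixed upright shaft on the aluminium gearbox (190 x 170 mm, 100 mm high, grey cover). Origin: centre of its foot, on the gearbox top. Upwards: round dark collar 60 mm across to 22 mm; steel, 22 mm square, to 50 mm; square taper to 8 mm wide at the tip, 66 mm. x, y square to the flats, z up. It does not turn. The hole goes on within 11 degrees of lined up; the taper guides it from a few mm off.
- seat (a point): Centre of the collar's top face, 22 mm above the drive shaft's origin, same axes: where the underside of the handle's hub comes to rest when fully home.
- round_handle: A similar handle that does not fit and stays where it is: a round steel hub 42 mm across and 50 mm high with a 24 mm round hole, two arms with yellow grips reaching 66 mm from the centre along +x and -x. It stands upright on the bench. Origin: centre of its underside.
- pump: A blue round pump, fixed, 170 mm across its foot and 100 mm high, with a round 20 mm shaft on a collar, tip 158 mm above the bench; not part of the job. Origin: centre of its underside.
There are look-alikes about, which are no part of the job. What is shaped like the square_handle but green or turquoise is not meant.

How it is judged:
At the end, for the whole second after the job is handed in: The red handle is on the square shaft: underside within 10 mm of the collar's top and 10 mm of the shaft's axis, upright within 10 degrees, arms within 14 degrees of one of the shaft's square directions, released, at rest; the yellow handle stands within 30 mm of where it was (horizontal distance between square_handle and seat below 0.01 m and z of square_handle in the frame of seat between -0.005 and 0.01 m and angle between each of square_handle, round_handle's own z axis and vertical below 0.17 rad and (angle between the x axis of square_handle and the x axis of drive_shaft, either way round below 0.25 rad or angle between the x axis of square_handle and the y axis of drive_shaft, either way round below 0.25 rad) and linear speed of square_handle below 0.02 m/s and distance of round_handle from where it was at the start of the episode below 0.03 m); the robot touches nothing.
It also fails if it takes over 35 s, if anything falls off the work surface, if the arm or the gripper's body presses on something with over 40 N, if the wrist force passes 120 N, or if a joint passes its speed limit or range.

ROBOT

A 6-joint arm with a two-finger parallel gripper is mounted at the origin on the work surface. World frame = base frame: x ahead of the robot, y to its left, z up, the work surface at z = 0. Lengths are in m, angles in rad, forces in N, time in s.
With the tool pointing down it reaches from about 0.375 to 0.975 m from the base axis. Payload 3.8 kg.
Tool frame: the origin (TCP) lies on the mounting face of the last link; the fingertips stand 173 mm ahead of it and the grasp point (between the pads) lies 155 mm ahead of it; z points along the fingers, y is the direction in which the jaws open and shut (so a half turn about z gives the same grasp; the last joint's range is limited). The gripper opens to 85 mm and grips with 20 to 120 N. Pads are 22 mm wide; open, the fingers measure 114 mm over their backs; the gripper's body (76 mm by 85 mm) begins 54 mm behind the grasp point. The pads swing forward as they close: fully open they stand 13 mm farther back than shut.
Start: joints at [1.199, 0.264, 1.604, -0, 1.274, -0.037], TCP at [0.222, 0.638, 0.405] pointing down, gripper open.
Joint ranges: [-2.63, 2.63], [-0.94, 2.18], [0.31, 2.57], [-1.31, 4.45], [0, 2.66], [-2.55, 2.55]. Speed limits (rad/s): [2.57, 2.57, 3.14, 3.14, 3.14, 3.14].

INTERFACE

Orientations are given as a rotation vector (axis times angle).
In Python, from workcell import bot gives the robot as it stands.
- The arm moves only by the shell command python3 -m jog 'ROWS' [FORCE]. ROWS is JSON, a list that holds one entry, the list of rows, each a list of 7 numbers: the closure, from 0 (fully open) to 1 (shut), then the shift along the tool's x, y, z in cm, then the turn, a rotation vector about the tool's x, y, z in rad. A call has 1 to 12 rows; each row is the pose to reach, as a shift and turn from the pose commanded when the call began, along the tool's axes at that moment; what a row does not reach only later rows make up. A row lasts 1/8 s, in which the tool goes at most 62.5 mm and 10.7 degrees, less where a joint would pass 70% of its speed; a pose out of reach is approached as far as the arm can. A call with a gripper value outside its range is refused whole. The fingers move at their own pace and stop on an object; FORCE is the grip in N (left out, the last holds). Time passes only in rows, so rows that repeat a pose let the fingers close. It gives the time, the measured TCP pose, the force and the opening at its end, in the units of the state.
- bot.read_state(): the state, without advancing time (a new reading comes with each control period).
- bot.read_camera(name): name is "scene" or "top" or "wrist"; returns the picture (384x512x3 uint8, red, green, blue); there is no depth.
- bot.camera_model(name): a dict with "intrinsics" (3x3 intrinsics, pixels), "rvec" (rotation vector, rad) and "tvec" (3), from world to camera coordinates, as OpenCV has them. Camera axes: x right, y down, z forward; pixel columns grow to the right and rows downward; lengths in m; the calibration is good to about 2 mm. A picture is of the moment at which its call begins: read the wrist's pose just before it. camera_model takes no time and is no camera call; for the wrist camera it gives the pose at the moment of the call.
- bot.finish_job(): hands the job in, once; it reports no verdict.
The state is a dict: "time": time; "q": joint angles; "joint_vel": joint speeds; "joint_torque": joint torques, N m; "tool_pos": TCP position; "tcp_rot": TCP orientation; "wrist_force": force on the tool from outside, world axes, zero at the start; "torque": the same for the moment, N m; "width": opening from 0.0 (shut) to 1.0 (fully open).
Only numpy, scipy, OpenCV 4.12 (cv2) and the standard library are available. Lean on these libraries where they do the work, as an engineer would, in place of code of your own. Each camera call takes 0.05 s, during which the arm holds its last target.

## Working session

There is one attempt and no reset: what is moved stays moved. The work goes in short steps, Python scripts to look and compute and a shell command to move; the robot and the scene stay as the last step left them, time stands still between calls to the robot, and variables do not carry over. Pictures are saved under pics/ and viewed, and the job is handed in when it is done.

```bash
mkdir -p pics; ls; python3 - <<'E'
from workcell import bot
import cv2
s=bot.read_state(); print(s)
for n in ["scene","top","wrist"]:
    m=bot.camera_model(n); print(n,m)
    im=bot.read_camera(n); cv2.imwrite(f"pics/{n}0.png",im[:,:,::-1])
E
```

```text
pics
{'time': 0.0, 'q': array([ 1.19905228e+00,  2.64735227e-01,  1.60538704e+00, -3.52452115e-06,
        1.27370593e+00, -3.68810244e-02]), 'joint_vel': array([-0.00038442, -0.00024307, -0.00221158, -0.00071968, -0.00034874,
        0.00021792]), 'joint_torque': array([-6.49980084e-04, -5.15100861e+01, -3.67320800e+01, -7.16321688e-05,
        1.29445075e-02, -1.14769676e-05]), 'tool_pos': array([0.22169415, 0.63718263, 0.40336664]), 'tcp_rot': array([-0.5234705 , -3.09721524,  0.00343912]), 'wrist_force': array([ 0.12811482,  0.95003019, -0.0069894 ]), 'torque': array([-0.01816833, -0.02209699, -0.03735562]), 'width': 1.0026011308643445}
scene {'intrinsics': array([[495.37086806,   0.        , 251.24735289],
       [  0.        , 495.37086806, 183.74324176],
       [  0.        ,   0.        ,   1.        ]]), 'rvec': array([ 2.3191222 ,  0.90869091, -0.31653691]), 'tvec': array([-0.33241272, -0.2060889 ,  1.56487144])}
top {'intrinsics': array([[400.5678519 ,   0.        , 249.62367697],
       [  0.        , 400.5678519 , 185.95390642],
       [  0.        ,   0.        ,   1.        ]]), 'rvec': array([ 2.0986872 , -2.15028246,  0.20568692]), 'tvec': array([-0.02633518,  0.45861778,  0.95842642])}
wrist {'intrinsics': array([[266.91847576,   0.        , 254.74348226],
       [  0.        , 266.91847576, 191.61914534],
       [  0.        ,   0.        ,   1.        ]]), 'rvec': array([-2.35634254, -1.67473022, -0.24483725]), 'tvec': array([-0.67379271, -0.03805541,  0.37919641])}
```

View pics/scene0.png

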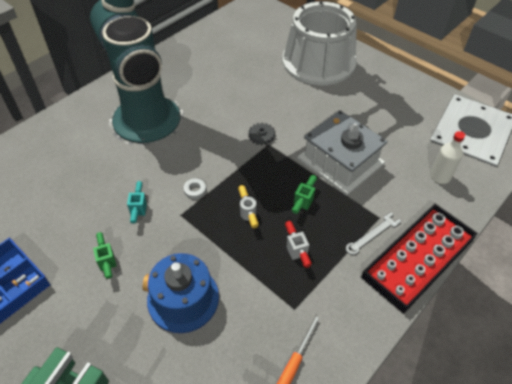

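View pics/top0.png

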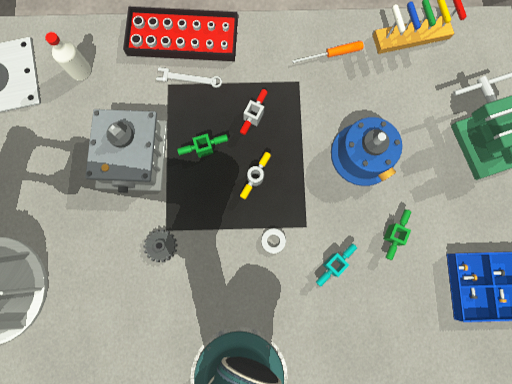

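View pics/wrist0.png

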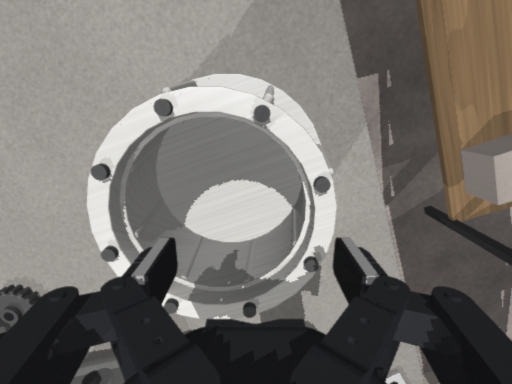

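The red handle is at about (254,111) in the top view, the gearbox shaft at about (120,131), and yellow at (256,175). I'll enlarge both.

```bash
python3 - <<'E'
import cv2,numpy as np
t=cv2.imread("pics/top0.png");s=cv2.imread("pics/scene0.png")
def c(im,x,y,w=64,h=64):return cv2.resize(im[y:y+h,x:x+w],(400,300) if 0 else (384,288),interpolation=cv2.INTER_CUBIC)
a=np.hstack([c(t,222,80),c(t,222,80)]) 
a=np.hstack([c(t,220,84,72,54),c(t,84,104,72,54)])
b=np.hstack([c(s,262,216,72,54),c(s,310,106,72,54)])
cv2.imwrite("pics/crop0.png",np.vstack([a,b]))
E
```

```text
(no output)
```

View pics/crop0.png

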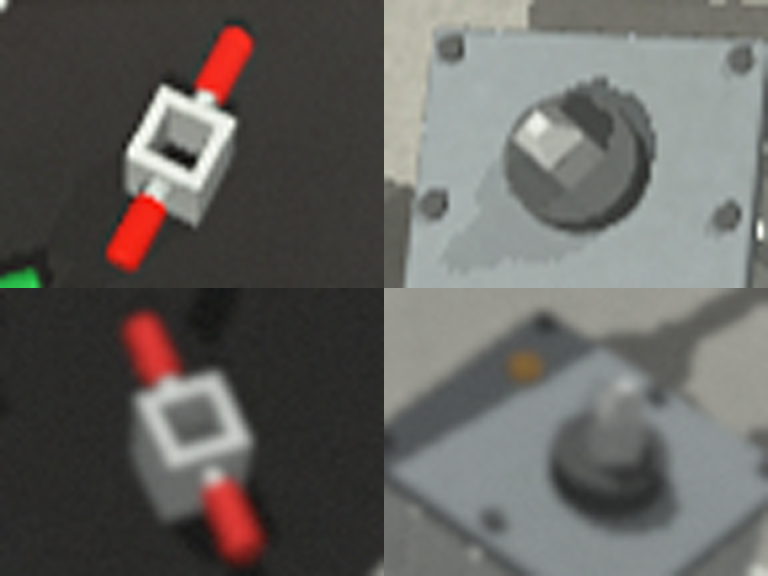

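```bash
cat > h.py <<'E'
import numpy as np,cv2
from workcell import bot
from scipy.spatial.transform import Rotation as R
def ray(m,u,v,z):
    Rm=cv2.Rodrigues(np.array(m["rvec"]))[0];c=-Rm.T@m["tvec"]
    d=Rm.T@np.linalg.inv(m["intrinsics"])@np.array([u,v,1.]);return c+d*(z-c[2])/d[2]
def proj(m,P): return cv2.projectPoints(np.array(P,float).reshape(-1,3),np.array(m["rvec"]),np.array(m["tvec"]),m["intrinsics"],None)[0].reshape(-1,2)
def T(s): return R.from_rotvec(s["tcp_rot"]).as_matrix(),np.array(s["tool_pos"])
E
python3 - <<'E'
from h import *
m=bot.camera_model("top")
p=lambda x,y:(220+x/5.3333,84+y/5.3333)
print("hub top",ray(m,*p(182,133),.05))
a=ray(m,*p(240,35),.036);b=ray(m,*p(120,262),.036);print(a,b,(a+b)/2,np.degrees(np.arctan2(*(a-b)[1::-1])))
q=lambda x,y:(84+(x-384)/5.3333,104+y/5.3333)
print("tip",ray(m,*q(535,130),.166),"collar",ray(m,*q(574,158),.122))
s=bot.read_state();Rt,t=T(s);print(Rt,t)
w=bot.camera_model("wrist");Rm=cv2.Rodrigues(w["rvec"])[0];c=-Rm.T@w["tvec"];print("cam in tool",Rt.T@(c-t),Rt.T@Rm.T)
E
```

```text
hub top [ 0.65842655 -0.0539764   0.05      ]
[ 0.714553   -0.08437678  0.036     ] [ 0.59865269 -0.02251492  0.036     ] [ 0.65660285 -0.05344585  0.036     ] -28.09109417735123
tip [0.57369748 0.26890824 0.166     ] collar [0.57581333 0.26646715 0.122     ]
[[-9.44471063e-01  3.28593920e-01 -6.69203986e-04]
 [ 3.28594589e-01  9.44469615e-01 -1.65607704e-03]
 [ 8.78659861e-05 -1.78401365e-03 -9.99998405e-01]] [0.22167919 0.63726402 0.40362925]
cam in tool [7.29104368e-02 8.62398975e-05 3.10540165e-02] [[-5.37530262e-04 -9.57182193e-01 -2.89485684e-01]
 [ 9.99999822e-01 -4.39790852e-04 -4.02680344e-04]
 [ 2.58125299e-04 -2.89485849e-01  9.57182259e-01]]
```

```bash
python3 -m jog '[[[0,-5,-2.6,0,0,0,0],[0,-10,-5.2,0,0,0,0],[0,-15,-7.7,0,0,0,0],[0,-20,-10.3,0,0,0,0],[0,-25,-12.9,0,0,0,0],[0,-30,-15.4,0,0,0,0],[0,-35,-18,0,0,0,0],[0,-40,-20.6,0,0,0,0],[0,-44,-22.7,0,0,0,0],[0,-45.5,-23.4,0,0,0,0],[0,-45.5,-23.4,0,0,0,0],[0,-45.5,-23.4,0,0,0,0]]]'
python3 - <<'E'
from h import *
s=bot.read_state();im=bot.read_camera("wrist");print(s["tool_pos"],s["joint_vel"].round(3),bot.camera_model("wrist"))
cv2.imwrite("pics/w1.png",im[:,:,::-1])
E
```

```text
time: 1.65
tool_pos: [0.5738, 0.268, 0.4045]
tcp_rot: [-0.522, -3.097, -0.0]
wrist_force: [-0.5, 0.3, 1.1]
width: 0.999
[0.57378656 0.26804682 0.40447798] [ 0.012 -0.006  0.003 -0.004 -0.001 -0.002] {'intrinsics': array([[266.91847576,   0.        , 254.74348226],
       [  0.        , 266.91847576, 191.61914534],
       [  0.        ,   0.        ,   1.        ]]), 'rvec': array([-2.35672241, -1.67723451, -0.24717217]), 'tvec': array([-0.44134018, -0.47282952,  0.24767434])}
```

View pics/w1.png

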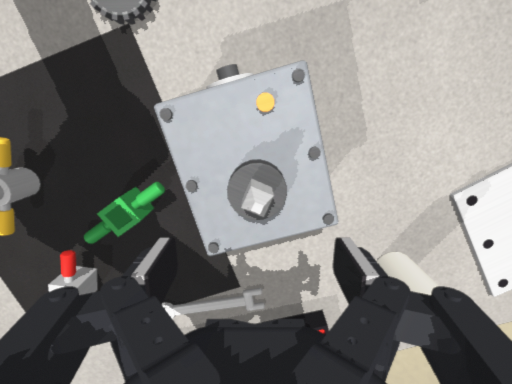

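The shaft is seen at about (257,195) and the collar round it at (257,191). I'll enlarge the view.

```bash
python3 - <<'E'
import cv2
im=cv2.imread("pics/w1.png")[154:229,212:312]
cv2.imwrite("pics/w1c.png",cv2.resize(im,(800,600),interpolation=cv2.INTER_CUBIC))
E
```

```text
(no output)
```

View pics/w1c.png

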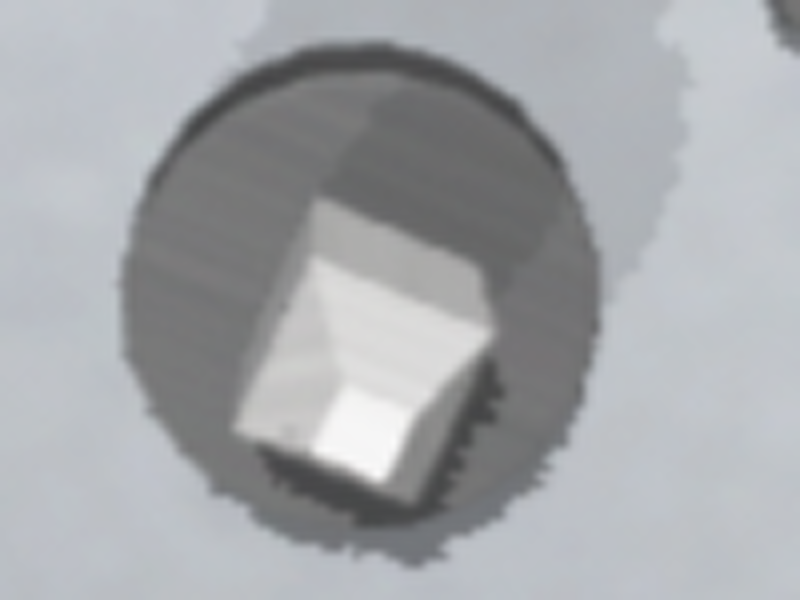

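```bash
python3 - <<'E'
from h import *
m=bot.camera_model("wrist")
p=lambda x,y:(212+x/8-.45,154+y/8-.45)
c=[ray(m,*p(*k),.150) for k in [(312,260),(492,332),(420,505),(235,430)]]
C=np.mean(c,0);print("c150",C)
for i in range(4):
    d=c[(i+1)%4]-c[i];print(np.linalg.norm(d[:2]),np.degrees(np.arctan2(d[1],d[0])))
print("tip",ray(m,*p(363,433),.166),"collar",ray(m,*p(361,299),.122))
s=bot.read_state();Rt,t=T(s);print(Rt.round(4),t,s["q"].round(3))
# target for red
g=np.array([.6575,-.0537]);a=np.radians(62);y=np.array([np.cos(a),np.sin(a),0])
d=np.array([*g,t[2]])-t;print("shift",Rt.T@d,"jaw deg now",np.degrees(np.arctan2(Rt[1,1],Rt[0,1])))
E
```

```text
c150 [0.57769969 0.26907975 0.15      ]
0.02136024944117674 48.29298738514476
0.02181749871897151 -39.78571215412765
0.022547706999818454 -132.57521894239665
0.0214683680207142 137.08284382459686
tip [0.57758413 0.26878278 0.166     ] collar [0.57636828 0.26929714 0.122     ]
[[-9.450e-01  3.271e-01 -8.000e-04]
 [ 3.271e-01  9.450e-01  3.000e-04]
 [ 8.000e-04  1.000e-04 -1.000e+00]] [0.57367092 0.26822746 0.40454497] [ 3.980e-01  1.860e-01  1.698e+00  1.000e-03  1.258e+00 -8.400e-01]
shift [-1.84515098e-01 -2.76800935e-01 -1.68557843e-04] jaw deg now 70.90816695604335
```

Shaft centre is ≈(0.577, 0.269), with its flats at 48°. Moving over the red handle.

```bash
python3 -m jog '[[[0,-2.7,-4,0,0,0,0.02],[0,-5.4,-8,0,0,0,0.04],[0,-8.1,-12,0,0,0,0.07],[0,-10.8,-16,0,0,0,0.09],[0,-13.5,-20,0,0,0,0.12],[0,-16,-24,0,0,0,0.14],[0,-18.4,-27.7,0,0,0,0.155],[0,-18.4,-27.7,0,0,0,0.155],[0,-18.4,-27.7,0,0,0,0.155]]]'
python3 - <<'E'
from h import *
s=bot.read_state();m=bot.camera_model("wrist");im=bot.read_camera("wrist");print(s["tool_pos"],s["joint_vel"].round(3))
import pickle;pickle.dump((m,T(s)),open("w2.pkl","wb"))
cv2.imwrite("pics/w2.png",im[:,:,::-1])
cv2.imwrite("pics/w2c.png",cv2.resize(im[160:280,175:335,::-1],(800,600),interpolation=cv2.INTER_CUBIC))
E
```

```text
time: 2.82
tool_pos: [0.6572, -0.0537, 0.4046]
tcp_rot: [-0.76, -3.048, -0.001]
wrist_force: [-0.1, -0.4, 0.4]
width: 1.003
[ 0.65718277 -0.05373045  0.40458831] [ 0.015 -0.005  0.005 -0.001  0.    -0.001]
```

View pics/w2.png

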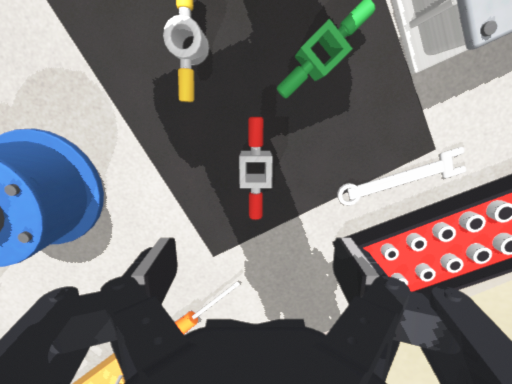

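View pics/w2c.png

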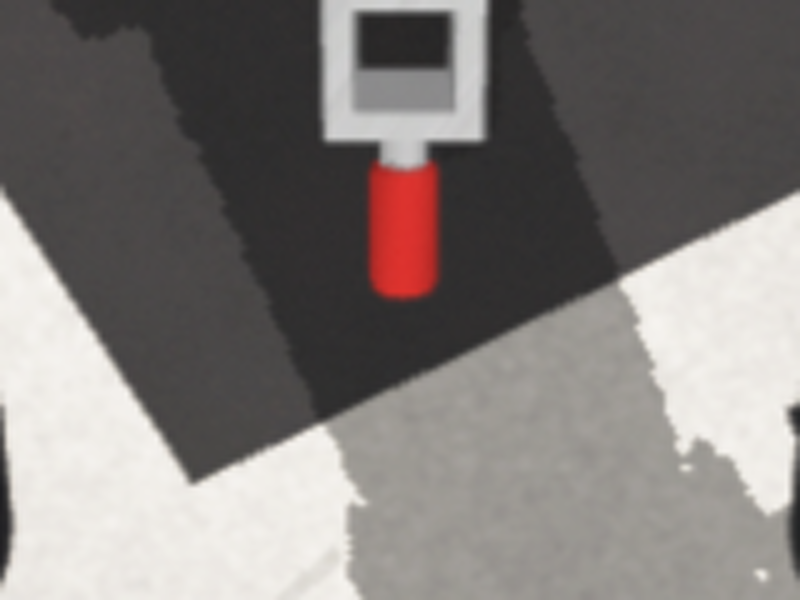

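```bash
python3 - <<'E'
from h import *
import pickle
m,(Rt,t)=pickle.load(open("w2.pkl","rb"))
im=cv2.imread("pics/w2.png")[100:235,165:345]
k=4.4;im=cv2.resize(im,None,fx=k,fy=k,interpolation=cv2.INTER_CUBIC)
c=np.array([.6575,-.0537,0]);a=np.radians(-28);Rz=R.from_rotvec([0,0,a]).as_matrix()
def dr(pts,col):
    q=(proj(m,[c+Rz@np.array(p) for p in pts])-[165,100]+.5)*k
    cv2.polylines(im,[q.round().astype(np.int32)],True,col,1)
h=.02;b=.013
dr([(-h,-h,.05),(h,-h,.05),(h,h,.05),(-h,h,.05)],(0,255,0))
dr([(-b,-b,.05),(b,-b,.05),(b,b,.05),(-b,b,.05)],(255,255,0))
dr([(-.066,-.009,.036),(.066,-.009,.036),(.066,.009,.036),(-.066,.009,.036)],(255,0,255))
cv2.imwrite("pics/w2o.png",im)
E
```

```text
(no output)
```

View pics/w2o.png

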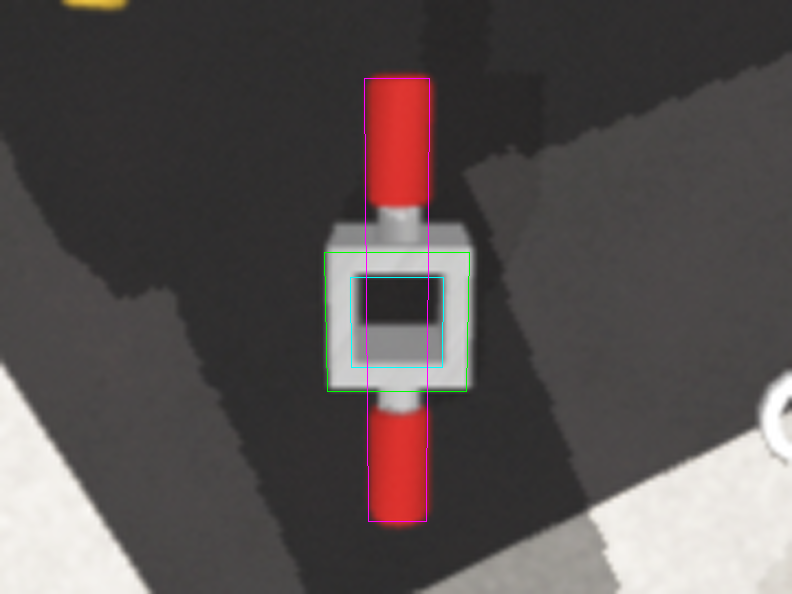

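The red handle stands within 1 mm of the estimate and is aligned with the jaws. Descending and gripping.

```bash
python3 -m jog '[[[0,0.1,0.1,5,0,0,0],[0,0.1,0.1,10,0,0,0],[0,0.1,0.1,15,0,0,0],[0,0.1,0.1,18,0,0,0],[0,0.1,0.1,20,0,0,0],[0,0.1,0.1,21.5,0,0,0],[0,0.1,0.1,21.5,0,0,0],[0,0.1,0.1,21.5,0,0,0]]]' 60
python3 -m jog '[[[0.3,0,0,0,0,0,0],[0.5,0,0,0,0,0,0],[0.8,0,0,0,0,0,0],[0.8,0,0,0,0,0,0],[0.8,0,0,0,0,0,0],[0.8,0,0,0,0,0,0],[0.8,0,0,0,0,0,0],[0.8,0,0,0,0,0,0]]]' 60
python3 - <<'E'
from h import *
s=bot.read_state();im=bot.read_camera("wrist");print(s)
cv2.imwrite("pics/w3.png",im[:,:,::-1])
E
```

```text
time: 3.88
tool_pos: [0.6578, -0.0537, 0.1911]
tcp_rot: [0.761, 3.046, 0.001]
wrist_force: [0.1, -1.6, -0.3]
width: 1.0
time: 4.88
tool_pos: [0.6576, -0.0538, 0.1907]
tcp_rot: [0.761, 3.046, 0.0]
wrist_force: [0.1, 1.0, 5.7]
width: 0.458
{'time': 4.875, 'q': array([-1.19360530e-01,  4.33516909e-01,  1.80444050e+00,  2.06183536e-05,
        9.01924118e-01, -1.20030267e+00]), 'joint_vel': array([-2.74885137e-03,  2.69378573e-05,  1.61991629e-03, -1.04801327e-03,
        1.14283285e-04,  3.83614529e-04]), 'joint_torque': array([-3.33803343e-01, -5.03138566e+01, -2.77820152e+01, -1.11123710e-01,
       -5.95936552e-02, -3.48847895e-02]), 'tool_pos': array([ 0.65757588, -0.05378221,  0.19069645]), 'tcp_rot': array([7.61399243e-01, 3.04618194e+00, 3.61645472e-04]), 'wrist_force': array([0.07466959, 1.01537059, 5.67635906]), 'torque': array([ 0.02615482,  0.01760778, -0.00775847]), 'width': 0.45825830309063503}
```

View pics/w3.png

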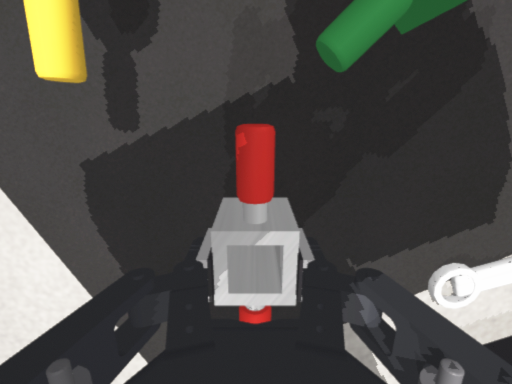

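The hub is held square between the pads (opening 39 mm). Lifting.

```bash
python3 -m jog '[[[0.8,0,0,-2,0,0,0],[0.8,0,0,-6,0,0,0],[0.8,0,0,-11,0,0,0],[0.8,0,0,-16,0,0,0],[0.8,0,0,-20,0,0,0],[0.8,0,0,-22,0,0,0],[0.8,0,0,-22,0,0,0],[0.8,0,0,-22,0,0,0]]]' 
python3 - <<'E'
from h import *
s=bot.read_state();Rt,t=T(s)
print(s["wrist_force"],s["width"],t,"shift cm",100*Rt.T@(np.array([.577,.269,t[2]])-t),"jaw",np.degrees(np.arctan2(Rt[1,1],Rt[0,1])),Rt[:,2])
m=bot.camera_model("wrist");im=bot.read_camera("wrist")
cv2.imwrite("pics/w4.png",im[:,:,::-1])
E
```

```text
time: 5.92
tool_pos: [0.6562, -0.0537, 0.4068]
tcp_rot: [-0.761, -3.043, 0.001]
wrist_force: [0.0, 0.7, -5.2]
width: 0.456
[ 2.62517876e-03  7.34880133e-01 -5.23171036e+00] 0.45579099874783857 [ 0.65620558 -0.05366079  0.40680539] shift cm [22.16993601 24.74522875  0.05204071] jaw 61.934018266946254 [-4.59766226e-03  4.84244099e-04 -9.99989313e-01]
```

View pics/w4.png

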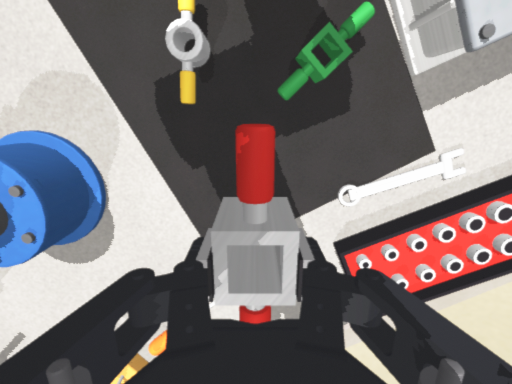

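```bash
python3 -m jog '[[[0.8,3,3.3,0,0,0,0.03],[0.8,6,6.7,0,0,0,0.06],[0.8,9,10,0,0,0,0.1],[0.8,12,13.4,0,0,0,0.13],[0.8,15,16.8,0,0,0,0.16],[0.8,18,20.1,0,0,0,0.2],[0.8,21,23.5,0,0,0,0.23],[0.8,22.2,24.7,0,0,0,0.239],[0.8,22.2,24.7,0,0,0,0.239],[0.8,22.2,24.7,0,0,0,0.239],[0.8,22.2,24.7,0,0,0,0.239]]]' 
python3 - <<'E'
from h import *
s=bot.read_state();Rt,t=T(s)
print(s["wrist_force"],s["width"],t,"shift cm",100*Rt.T@(np.array([.577,.269,t[2]])-t),"jaw",np.degrees(np.arctan2(Rt[1,1],Rt[0,1])),Rt[:,2])
m=bot.camera_model("wrist");im=bot.read_camera("wrist")
cv2.imwrite("pics/w5.png",im[:,:,::-1])
cv2.imwrite("pics/w5c.png",cv2.resize(im[200:320,175:335,::-1],(800,600),interpolation=cv2.INTER_CUBIC))
st=bot.read_camera("top");cv2.imwrite("pics/t5.png",cv2.resize(st[70:190,60:220,::-1],(800,600),interpolation=cv2.INTER_CUBIC))
st=bot.read_camera("scene");cv2.imwrite("pics/s5.png",cv2.resize(st[30:180,250:450,::-1],(800,600),interpolation=cv2.INTER_CUBIC))
# expected hub top rect in image if perfectly centred on tool axis
ztop=t[2]-.1907+.05
for o in [(-.02,-.02),(.02,-.02),(.02,.02),(-.02,.02),(0,0)]:
    P=t+Rt@np.array([o[0],o[1],0]);P[2]=ztop;q=proj(m,P)[0];print(o,q,(q-[175,200]+.5)*5)
E
```

```text
time: 7.35
tool_pos: [0.5777, 0.2674, 0.4094]
tcp_rot: [-1.122, -2.934, 0.001]
wrist_force: [-0.2, 0.3, -4.0]
width: 0.457
[-0.23291362  0.28130514 -3.98561978] 0.4568371252137273 [0.57773668 0.26738452 0.40940746] shift cm [ 1.62647031e-01  7.12087624e-02 -8.17080949e-05] jaw 48.158131745513906 [-2.58307667e-04 -6.23575180e-04 -9.99999772e-01]
(-0.02, -0.02) [214.00962525 307.49158579] [197.54812623 539.95792894]
(0.02, -0.02) [210.03282711 233.69455284] [177.66413557 170.9727642 ]
(0.02, 0.02) [298.8029308 233.6600254] [621.514654 170.800127]
(-0.02, 0.02) [294.98008508 307.47171797] [602.40042542 539.85858986]
(0, 0) [254.45463976 272.27514373] [399.77319881 363.87571866]
```

View pics/w5c.png

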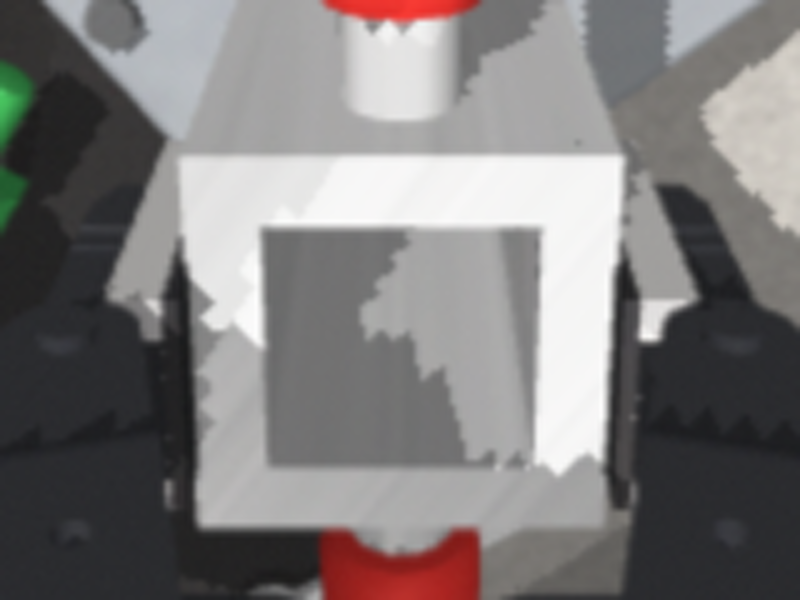

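View pics/t5.png

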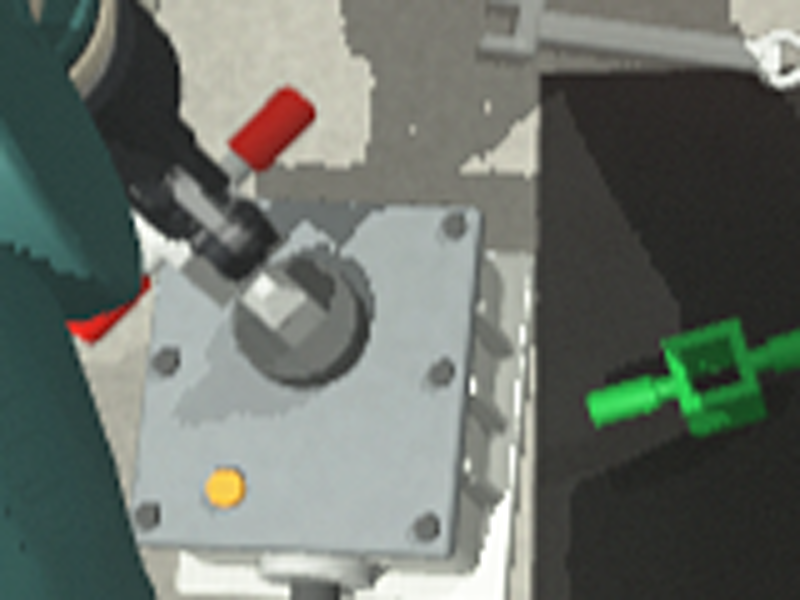

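View pics/s5.png

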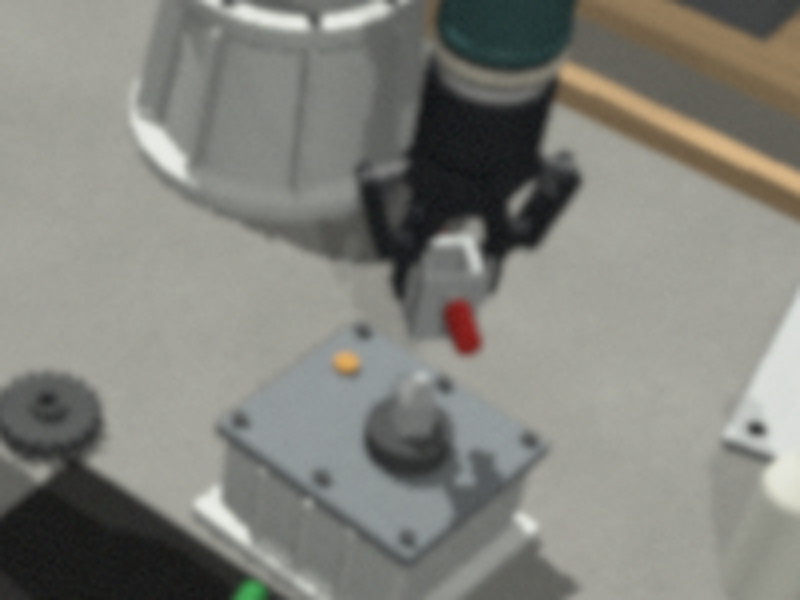

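```bash
python3 - <<'E'
from h import *
s=bot.read_state();Rt,t=T(s);print(t)
ms=bot.camera_model("scene");mt=bot.camera_model("top")
im=cv2.imread("pics/s5.png");k=4;o=np.array([250,30])
im2=cv2.imread("pics/t5.png")
c=t+Rt@[.0015,0,0]
def dr(I,m,o,k,pts,col): cv2.polylines(I,[((proj(m,pts)-o+.5)*k).round().astype(np.int32)],True,col,1)
sq=[(-1,-1),(1,-1),(1,1),(-1,1)]
for z,h in((.2187,.02),(.2687,.02)):
    P=[np.r_[(c+Rt@[h*a,h*b,0])[:2],z] for a,b in sq]
    dr(im,ms,o,4,P,(0,255,0));dr(im2,mt,np.array([60,70]),5,P,(0,255,0))
a=np.radians(48.25);C=np.array([.577,.269])
for z,h in((.122,.011),(.15,.011),(.166,.004)):
    P=[np.r_[C+h*np.array([np.cos(a)*x-np.sin(a)*y,np.sin(a)*x+np.cos(a)*y]),z] for x,y in sq]
    dr(im,ms,o,4,P,(0,0,255));dr(im2,mt,np.array([60,70]),5,P,(0,0,255))
cv2.imwrite("pics/o5.png",np.hstack([im[150:550,250:600],im2[150:550,50:450]]))
E
```

```text
[0.57766241 0.26772698 0.40980225]
```

View pics/o5.png

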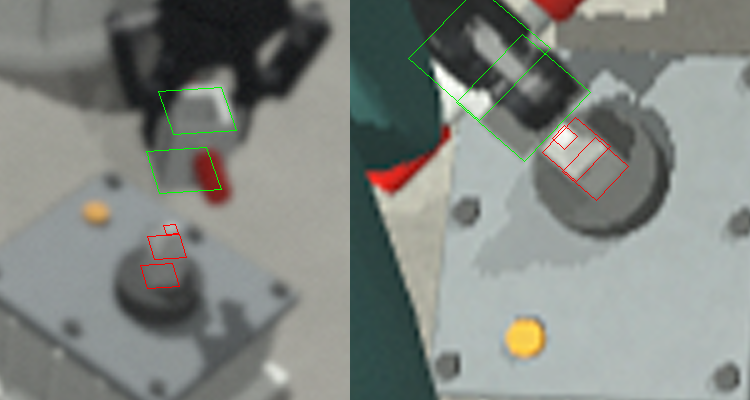

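Everything agrees to about 1 mm, so I'm lowering in stages with force checks.

```bash
python3 -m jog '[[[0.8,0,0.05,2.5,0,0,0],[0.8,0,0.05,4.5,0,0,0],[0.8,0,0.05,5.2,0,0,0],[0.8,0,0.05,5.7,0,0,0],[0.8,0,0.05,6.2,0,0,0],[0.8,0,0.05,6.7,0,0,0],[0.8,0,0.05,6.7,0,0,0]]]' 
```

```text
time: 8.38
tool_pos: [0.5775, 0.2691, 0.3424]
tcp_rot: [-1.119, -2.935, 0.001]
wrist_force: [-0.4, 0.4, -4.1]
width: 0.464
```

```bash
python3 -m jog '[[[0.8,0,0,0.6,0,0,0],[0.8,0,0,1.2,0,0,0],[0.8,0,0,1.8,0,0,0],[0.8,0,0,2.3,0,0,0],[0.8,0,0,2.6,0,0,0],[0.8,0,0,2.8,0,0,0],[0.8,0,0,2.8,0,0,0]]]' 
```

```text
time: 9.25
tool_pos: [0.5776, 0.269, 0.3146]
tcp_rot: [-1.12, -2.935, 0.0]
wrist_force: [-0.6, -0.6, -4.0]
width: 0.463
```

Underside is about 2 mm above the collar with no side force. Two more millimetres, then I release.

```bash
python3 -m jog '[[[0.8,0,0,0.1,0,0,0],[0.8,0,0,0.2,0,0,0],[0.8,0,0,0.2,0,0,0]]]'
python3 -m jog '[[[0.4,0,0,0,0,0,0],[0.2,0,0,0,0,0,0],[0,0,0,0,0,0,0],[0,0,0,0,0,0,0],[0,0,0,0,0,0,0],[0,0,0,0,0,0,0]]]'
python3 - <<'E'
from h import *
s=bot.read_state();print(s["width"],s["wrist_force"])
im=bot.read_camera("wrist")
cv2.imwrite("pics/w6.png",im[:,:,::-1])
E
```

```text
time: 9.62
tool_pos: [0.5777, 0.2691, 0.3127]
tcp_rot: [1.12, 2.935, 0.0]
wrist_force: [-0.0, 0.3, -4.9]
width: 0.456
time: 10.38
tool_pos: [0.5776, 0.2691, 0.3127]
tcp_rot: [-1.12, -2.935, 0.0]
wrist_force: [-0.0, -1.1, 0.1]
width: 1.001
1.0006156291642412 [-0.00850315 -1.13467379  0.0767177 ]
```

View pics/w6.png

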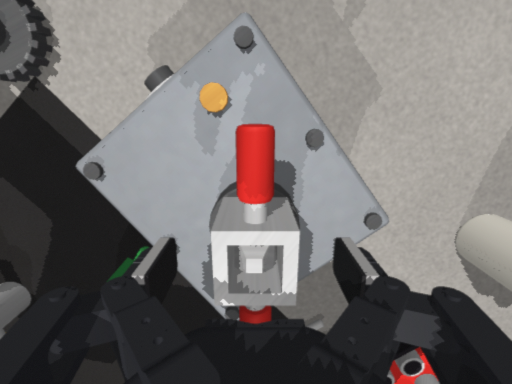

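The shaft tip is visible in the bore at (254,264) and the jaws are clear on both sides. I'll retreat straight up and check.

```bash
python3 -m jog '[[[0,0,0,-2,0,0,0],[0,0,0,-6,0,0,0],[0,0,0,-10,0,0,0],[0,0,0,-13,0,0,0],[0,-5,0,-15,0,0,0],[0,-5,0,-15,0,0,0],[0,-5,0,-15,0,0,0]]]'
python3 - <<'E'
from h import *
s=bot.read_state();m=bot.camera_model("wrist");im=bot.read_camera("wrist")[:,:,::-1].copy()
sc=bot.read_camera("scene")[:,:,::-1].copy();tp=bot.read_camera("top")[:,:,::-1].copy()
ms=bot.camera_model("scene");mt=bot.camera_model("top")
cv2.imwrite("pics/t7.png",tp)
def crop(I,mm,x,y,w,h,k):
    I=cv2.resize(I[y:y+h,x:x+w],None,fx=k,fy=k,interpolation=cv2.INTER_CUBIC)
    a=np.radians(-41.75);C=np.array([.577,.269,.122]);Rz=R.from_rotvec([0,0,a]).as_matrix()
    for hx,hy,z in((.02,.02,.05),(.066,.009,.036)):
        P=[C+Rz@np.array([hx*i,hy*j,z]) for i,j in((-1,-1),(1,-1),(1,1),(-1,1))]
        cv2.polylines(I,[((proj(mm,P)-[x,y]+.5)*k).round().astype(np.int32)],True,(0,255,0),1)
    return I
q=proj(m,[.577,.269,.16])[0].astype(int);print(q)
A=crop(im,m,max(q[0]-50,0),max(q[1]-50,0),100,100,4);B=crop(sc,ms,305,90,100,100,4)
cv2.imwrite("pics/f7.png",np.hstack([A,B]))
E
```

```text
time: 11.3
tool_pos: [0.6148, 0.2356, 0.4635]
tcp_rot: [1.121, 2.935, 0.001]
wrist_force: [0.5, 1.2, -0.6]
width: 0.999
[253 134]
```

View pics/f7.png

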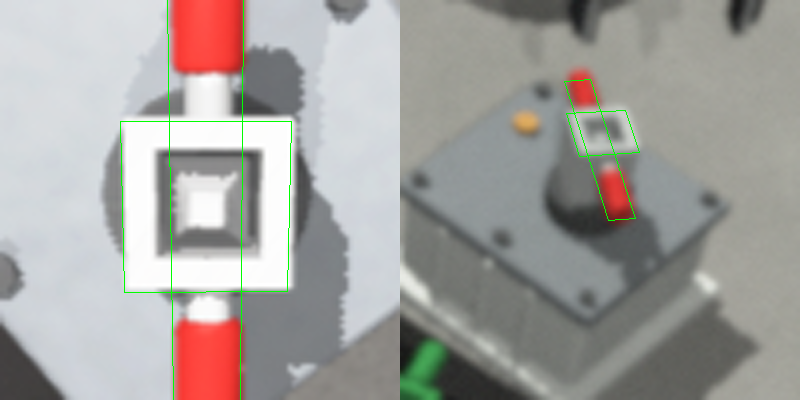

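View pics/t7.png

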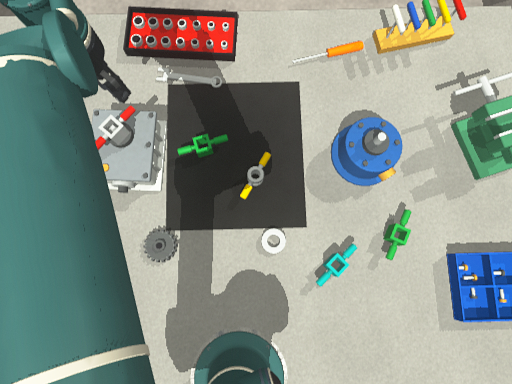

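The handle matches the overlay for fully home to about 1 mm in the wrist view and is upright over the collar. Yellow is still at (256,175). Handing in.

```bash
python3 -c "
from workcell import bot
print(bot.finish_job())"
```

```text
the job is handed in; nothing more can be done
None
```

I fitted the red square-bore handle over the gearbox's square shaft, let go and backed the arm clear. I handed the job in at about 11.5 s, and `finish_job()` gave no verdict.

- **Fit:** the underside was lowered to the commanded collar height with no noticeable side force on the way down. After release, the wrist and scene views match the predicted fully-home pose to about 1–2 mm and about 1° of turn, with the shaft centred in the bore.
- **Release:** the gripper is fully open and the wrist force was about 1 N, consistent with noise.
- **Yellow handle:** it is at the same pixel position as at the start, about (256,175) in the top view.
- **Measurement differences:** the shaft position from the top camera differed from the wrist camera's by about 3 mm. I used the wrist camera's value, and the fit agreed with it. Nothing else disagreed, and no check failed.

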